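# Feel along a row of plug welds and stop on the burnt one

## Task

With the fingers closed, run the fingertips lightly along the row of five weld domes on the plate in the blue stand: start at the dome next to the copper pin and touch every dome in turn, keeping the fingertips on the plate or just above it from each dome to the next. Stop on the last dome, the black burnt one at the far end, and finish with the fingertips still resting gently on it to show which weld must be redone; the plate is sprung, so never press it down to its stop. Grasp nothing, do not touch the green stand, its blank plate or what lies on it, and leave all the other things on the bench where they are.

Things in the scene. Friction and masses are not known exactly. Their poses are not given: they have to be found in the camera images.
- stand: blue stand, fixed, 100 x 270 mm, 68 mm high to the top of its grey steel plate (60 x 210 mm). Origin: centre of its underside, z up; five domes along its y axis at y = +84, +42, 0, -42, -84 mm. A copper pin (12 mm across, its top 12 mm above the plate) stands on the end block at y = +122 mm, by the first dome; the block at y = -122 mm is bare. The plate sinks straight down on springs
- plate (a joint): how far the sprung plate is pressed down, in m: 0 at rest, 0.010 at its hard stop. It starts to sink at about 0.8 N and needs 0.4 N more per mm (4.8 N at the stop)
- weld1 (a point): first weld dome, counted from the copper pin: a bright steel round cap 18 mm across, rising 2 mm above the plate (its top 70 mm above the bench at rest), with a flat reddish-brown heat ring 27 mm across; next dome 42 mm away. This point: the highest point of the dome; axes as the stand's. It sinks with the plate
- weld2 (a point): second weld dome, counted from the copper pin: a bright steel round cap 18 mm across, rising 2 mm above the plate (its top 70 mm above the bench at rest), with a flat reddish-brown heat ring 27 mm across; next dome 42 mm away. This point: the highest point of the dome; axes as the stand's. It sinks with the plate
- weld3 (a point): third weld dome, counted from the copper pin: a bright steel round cap 18 mm across, rising 2 mm above the plate (its top 70 mm above the bench at rest), with a flat reddish-brown heat ring 27 mm across; next dome 42 mm away. This point: the highest point of the dome; axes as the stand's. It sinks with the plate
- weld4 (a point): fourth weld dome, counted from the copper pin: a bright steel round cap 18 mm across, rising 2 mm above the plate (its top 70 mm above the bench at rest), with a flat reddish-brown heat ring 27 mm across; next dome 42 mm away. This point: the highest point of the dome; axes as the stand's. It sinks with the plate
- weld5 (a point): fifth and last weld dome, counted from the copper pin: a black, burnt round cap 18 mm across, rising 2 mm above the plate (its top 70 mm above the bench at rest), with a flat reddish-brown heat ring 27 mm across; next dome 42 mm away. This point: the highest point of the dome; axes as the stand's. It sinks with the plate
- mid1 (a point): point of the row midway between dome 1 and dome 2, at the height of the resting plate's upper face (68 mm above the bench); fixed to the stand, axes as the stand's
- mid2 (a point): point of the row midway between dome 2 and dome 3, at the height of the resting plate's upper face (68 mm above the bench); fixed to the stand, axes as the stand's
- mid3 (a point): point of the row midway between dome 3 and dome 4, at the height of the resting plate's upper face (68 mm above the bench); fixed to the stand, axes as the stand's
- mid4 (a point): point of the row midway between dome 4 and dome 5, at the height of the resting plate's upper face (68 mm above the bench); fixed to the stand, axes as the stand's
- blank: green painted stand, fixed, same size as the blue one (100 x 270 x 68 mm), with a plain unwelded plate that has five dark holes and no domes; not to be touched. Origin: centre of its underside; its long side along y
- electrode: loose copper electrode tip standing on end, 22 mm across, 58 mm high; origin: centre of its foot
- nut_tin: loose open aluminium tin of nuts, 52 mm across, 40 mm high; origin: centre of its foot
- marker: loose white paint marker with a red cap standing on end, 24 mm across, 90 mm high; origin: centre of its foot
- offcut: loose steel offcut, 22 x 70 x 6 mm, lying on the blank plate of the green stand; origin: centre of its underside
- rivet_jar: loose closed jar, 42 mm across, 60 mm high; origin: centre of its foot

How it is judged:
By the outcome, as a careful person would: the job done as asked, in the order asked, and still so for the second after the job is handed in, while the arm keeps its last pose, push and grip.
It also fails if it takes over 40 s, if anything falls off the work surface, if the arm or the gripper's body presses on something with over 40 N, if the wrist force passes 120 N, or if a joint passes its speed limit or range.

## Robot

A 6-joint arm with a two-finger parallel gripper is mounted at the origin on the work surface. World frame = base frame: x ahead of the robot, y to its left, z up, the work surface at z = 0. Lengths are in m, angles in degrees, forces in N, time in s.
With the tool pointing down it reaches from about 0.25 to 0.725 m from the base axis. Payload 9.7 kg.
Tool frame: the origin (TCP) lies between the finger pads, 19 mm behind the fingertips; this is the grasp point; z points along the fingers, y is the line along which they close (so a half turn about z gives the same grasp; the last joint's range is limited). The gripper opens to 85 mm and grips with 20 to 120 N. Pads are 22 mm wide; open, the fingers measure 114 mm over their backs; the gripper's body (76 mm by 85 mm) begins 54 mm behind the grasp point. The pads swing forward as they close: fully open they stand 13 mm farther back than shut.
Start: joints at [-68.01, 4.979, 10.078, 95.1, 0, 90], TCP at [0.206, -0.51, 0.25] pointing down, gripper open.
Joint ranges: [-179.16, 179.16], [-48.56, 103.87], [-65.8, 70.77], [-126.05, 130.52], [-82.76, 87.17], [-180, 180]. Speed limits (degrees/s): [127.2, 127.2, 147.25, 180, 180, 180].

## Interface

Orientations are given as [roll, pitch, yaw] about the fixed x, y, z axes, in that order (R = Rz(yaw) Ry(pitch) Rx(roll)).
In Python, from workcell import get_obs, camera, calibration, job_done, recognise, cut_out, mark_of gives the robot as it stands.
- The arm moves only by the tool servo_tool, never from a script. Its argument "moves" is a list of rows, each a list of 3 entries, a list of its own where there are three numbers: the turn, a rotation vector about the tool's x, y, z in degrees, then the shift along the tool's x, y, z in m, then the opening in per cent of the stroke, from 0 (shut) to 100 (fully open). In form: [[[ax, ay, az], [x, y, z], claw], ...]. A call has 1 to 12 rows; each row shifts and turns the commanded pose from where the row before left it, along the tool's axes as they then stand; what a row does not reach is not made up. A row lasts 1/10 s, in which the tool goes at most 50 mm and 8.59 degrees, less where a joint would pass 70% of its speed; a pose out of reach is approached as far as the arm can. A call is refused whole if a number of a shift passes 0.05 or a number of a turn 8.59, either way. A call with a gripper value outside its range is refused whole. The fingers move at their own pace and stop on an object; "force" is the grip in N (left out, the last holds). Time passes only in rows, so rows that do not move let the fingers close. It gives the time, the measured TCP pose, the force, the opening and the grip force at its end, in the units of the state.
- get_obs(): the state, without advancing time (a new reading comes with each control period).
- camera(name): name is "scene" or "top" or "wrist"; returns (picture, depth): 420x560x3 uint8, red, green, blue; 420x560 float32, m along the optical axis (not along the pixel's ray), 0 where there is no reading.
- calibration(name): a dict with "camera_matrix" (3x3 intrinsics, pixels), "dist" ([k1, k2, p1, p2, k3] as OpenCV has them; the pictures are not rectified), "R" (3x3) and "t" (3): a world point X has camera coordinates R X + t. Camera axes: x right, y down, z forward; pixel columns grow to the right and rows downward; lengths in m; the calibration is good to about 2 mm. A picture is of the moment at which its call begins: read the wrist's pose just before it. calibration takes no time and is no camera call; for the wrist camera it gives the pose at the moment of the call.
- job_done(): hands the job in; it is judged then, once.
Trained networks look in the newest picture that a camera, given by its name, has taken for a name from the list of things; names that differ only in an ending like _2 or _b are one class to them, and where a whole thing is asked for, a point or a joint stands for the part that bears it (a point fixed in the world has none). Each returns a list of dicts, best first, with "score" (0 to 1); they miss things now and then, are a little off and sometimes report something else, mostly with a low value. They report only what shows in the picture. A call takes as long as a camera call.
- recognise(name, camera): "xyz" ([x, y, z] in m, in the coordinates of the camera as it stood for that picture, good to about 4 mm: the middle of the surface that is visible of it).
- cut_out(name, camera): "mask" (420x560 bool, what is visible of it).
- mark_of(name, camera): "xyz" ([x, y, z] in m, in the coordinates of the camera as it stood for that picture, good to about 4 mm: a listed point, or the origin of a listed thing).
The state is a dict: "time": time; "q": joint angles; "qd": joint speeds; "joint_efforts": joint torques, N m; "ee_pos": TCP position; "tcp_rot": TCP orientation; "wrist_force": force on the tool from outside, world axes, zero at the start; "torque": the same for the moment, N m; "opening": finger opening in m; "grasp_force": force on a finger pad.
Only numpy, scipy, OpenCV 4.12 (cv2) and the standard library are available. Lean on these libraries where they do the work, as an engineer would, in place of code of your own. Each camera call takes 0.05 s, during which the arm holds its last target. There are 200 camera calls.

## Working session

There is one attempt and no reset: what is moved stays moved. The work goes in short steps, Python scripts to look and compute and a tool call to move; the robot and the scene stay as the last step left them, time stands still between calls to the robot, and variables do not carry over. Pictures are saved under pics/ and viewed, at most 10 in all, crops included, and the job is handed in when it is done.

Besides the shell and the picture viewer there is one more tool, called after "Request:" as a command line: name --argument value ..., lists and objects as JSON in quotes. servo_tool: Moves the arm, as the interface text tells. Its arguments: {"type":"object","properties":{"moves":{"type":"array"},"force":{"type":"number"}},"required":["moves"]}

```bash
mkdir -p pics; cat > h.py <<'E'
import numpy as np, cv2
from workcell import *
def shot(n,f):
    p,d=camera(n); cv2.imwrite('pics/'+f,cv2.cvtColor(p,cv2.COLOR_RGB2BGR)); return p,d
def w(n,x):
    c=calibration(n); return np.array(c['R']).T@(np.array(x)-np.array(c['t']))
E
python3 - <<'E'
from h import *
o=get_obs(); print(o['time'],o['ee_pos'],o['tcp_rot'],o['opening'])
shot('top','top.png'); shot('scene','scene.png')
for n in ['weld1','weld2','weld3','weld4','weld5','stand','blank','electrode','nut_tin','marker','rivet_jar']:
    r=mark_of(n,'top'); print(n,[(np.round(w('top',a['xyz']),4).tolist(),round(a['score'],2)) for a in r[:2]])
print(get_obs()['time'])
E
```

```text
0.0 [ 0.20586159 -0.50979362  0.24927228] [-1.79922510e+02  1.86506502e-03  2.19913381e+01] 0.0853981815218102
weld1 [([0.5506, -0.2401, 0.0721], 0.95), ([0.5707, -0.2698, 0.0669], 0.92)]
weld2 [([0.5506, -0.2401, 0.0721], 0.95), ([0.5707, -0.2698, 0.0669], 0.92)]
weld3 [([0.5506, -0.2401, 0.0721], 0.95), ([0.5707, -0.2698, 0.0669], 0.92)]
weld4 [([0.5506, -0.2401, 0.0721], 0.95), ([0.5707, -0.2698, 0.0669], 0.92)]
weld5 [([0.5506, -0.2401, 0.0721], 0.95), ([0.5707, -0.2698, 0.0669], 0.92)]
stand [([0.5266, -0.2007, -0.0026], 0.69)]
blank [([0.5953, 0.2083, 0.0011], 0.94), ([0.5262, -0.1981, 0.0657], 0.71)]
electrode [([0.4345, 0.0146, 0.0005], 0.63)]
nut_tin [([0.6719, 0.0133, -0.0014], 0.71), ([0.4825, -0.1294, 0.0712], 0.18)]
marker [([0.6734, 0.0079, -0.0014], 0.24), ([0.5059, -0.1678, 0.0688], 0.15)]
rivet_jar [([0.5864, 0.0117, -0.001], 0.58)]
0.65
```

View pics/top.png

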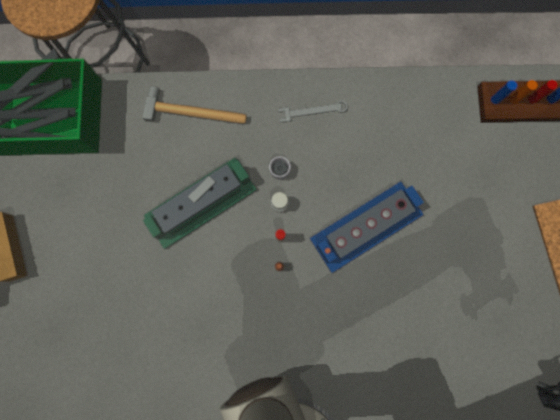

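View pics/scene.png

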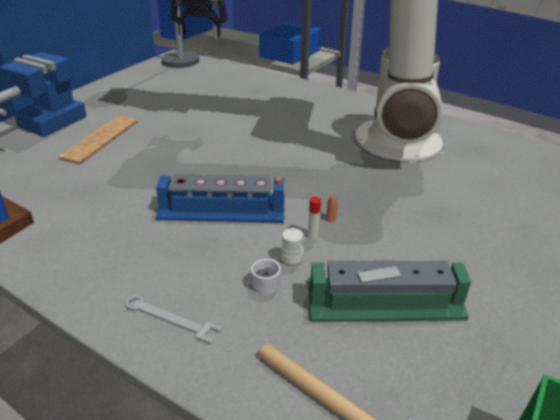

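Top view: the pin is at (328,250) and the domes run from (341,243) to the black one at (401,205), so the row heads (+x, −y). I'll move above it, shut the fingers, turn in line with the row and look closely.

Request:
servo_tool --moves '[[[0,0,0],[0.02,-0.008,0],0],[[0,0,0],[0.041,-0.017,0],0],[[0,0,0],[0.041,-0.017,0],0],[[0,0,0],[0.041,-0.017,0],0],[[0,0,0],[0.041,-0.017,0],0],[[0,0,0],[0.041,-0.017,0],0],[[0,0,0],[0.041,-0.017,0],0],[[0,0,0],[0.041,-0.017,0],0],[[0,0,0],[0.041,-0.017,0],0],[[0,0,0],[0.041,-0.017,0],0],[[0,0,0],[0.02,-0.008,0],0]]' --force 20

```text
time: 1.75
ee_pos: [0.5238, -0.1976, 0.2497]
tcp_rot: [-180.0, -0.0, 22.1]
wrist_force: [-0.1, -0.3, -0.3]
opening: 0.0
grasp_force: 0.0
```

Request:
servo_tool --moves '[[[0,0,8],[0,0,0],0],[[0,0,8],[0,0,0],0],[[0,0,8],[0,0,0],0],[[0,0,8],[0,0,0],0],[[0,0,8],[0,0,0],0],[[0,0,8],[0,0,0],0],[[0,0,8],[0,0,0],0],[[0,0,8],[0,0,0],0],[[0,0,8],[0,0,0],0],[[0,0,8],[0,0,0],0],[[0,0,0],[0,0,0],0],[[0,0,0],[0,0,0],0]]'

```text
time: 2.95
ee_pos: [0.4243, -0.3451, 0.2499]
tcp_rot: [-172.8, 2.1, -42.6]
wrist_force: [0.4, 0.3, 1.3]
opening: 0.0
grasp_force: 0.0
```

```bash
python3 - <<'E'
from h import *
o=get_obs(); print(o['time'],o['ee_pos'],o['tcp_rot'],o['opening'],o['wrist_force'])
shot('wrist','w1.png')
for n in ['weld1','weld5','stand']:
    r=mark_of(n,'wrist'); print(n,[(np.round(w('wrist',a['xyz']),4).tolist(),round(a['score'],2)) for a in r[:6]])
shot('top','t2.png')
r=mark_of('weld1','top'); print([(np.round(w('top',a['xyz']),4).tolist(),round(a['score'],2)) for a in r[:6]])
E
```

```text
2.95 [ 0.42428639 -0.34508659  0.24994637] [-172.79771554    2.07019317  -42.56387736] 2.088460879444164e-05 [0.36860203 0.28189194 1.34273103]
weld1 [([0.5736, -0.2726, 0.0684], 0.93), ([0.5294, -0.2023, 0.0676], 0.9), ([0.5471, -0.2321, 0.0695], 0.9), ([0.4874, -0.1272, 0.0666], 0.74), ([0.5077, -0.163, 0.0742], 0.71)]
weld5 [([0.5738, -0.2722, 0.0684], 0.93), ([0.5295, -0.202, 0.0677], 0.9), ([0.5472, -0.2317, 0.0695], 0.9), ([0.4875, -0.1269, 0.0667], 0.74), ([0.5078, -0.1627, 0.0742], 0.71)]
stand [([0.5282, -0.199, 0.002], 0.82)]
[([0.5497, -0.2368, 0.068], 0.94), ([0.5245, -0.196, 0.0671], 0.84), ([0.5083, -0.1662, 0.0701], 0.82), ([0.4848, -0.1273, 0.0696], 0.73), ([0.5724, -0.2733, 0.067], 0.62), ([0.6166, 0.1972, 0.0706], 0.52)]
```

View pics/w1.png

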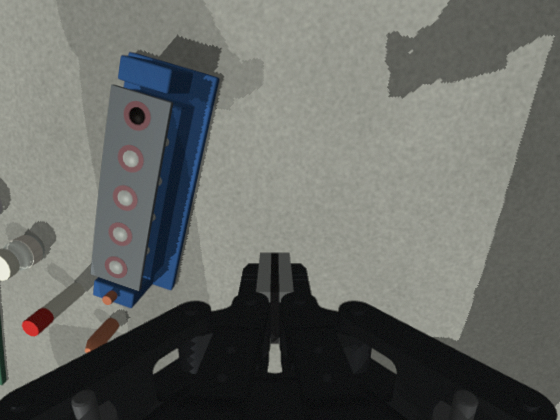

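The wrist view shows the row clearly: the pin is at (110,297), and the domes run from (116,267) up to the black one at (137,116). However, the arm swung aside during the turn, so I'll check the joints.

```bash
python3 - <<'E'
from h import *
o=get_obs(); print(o['time'],np.round(o['ee_pos'],4),o['tcp_rot'],np.round(o['q'],2),np.round(o['qd'],1))
E
```

```text
3.25 [ 0.4255 -0.3435  0.2501] [-172.79988054    2.05663976  -42.35208187] [-42.41   6.4   11.36  97.02   7.2  179.94] [-0.1 -0.  -0.1  0.1 -0.  -0.1]
```

Request:
servo_tool --moves '[[[0,0,0],[0,0,0],0],[[0,0,0],[0,0,0],0]]'

```text
time: 3.45
ee_pos: [0.4251, -0.3439, 0.25]
tcp_rot: [-172.8, 2.1, -42.4]
wrist_force: [0.7, -0.2, 0.1]
opening: 0.0002
grasp_force: 0.0
```

```bash
python3 - <<'E'
from h import *
o=get_obs(); print(o['time'],np.round(o['ee_pos'],4),o['tcp_rot'],np.round(o['q'],2),np.round(o['qd'],1))
E
```

```text
3.45 [ 0.4251 -0.3439  0.25  ] [-172.79993073    2.06852013  -42.41282071] [-42.47   6.4   11.36  97.03   7.2  179.94] [-0.3 -0.  -0.  -0.  -0.1 -0. ]
```

```bash
cat >> h.py <<'E'
from scipy.spatial.transform import Rotation as Ro
def togo(p,yaw):
    o=get_obs(); R=Ro.from_euler('xyz',o['tcp_rot'],degrees=True); T=Ro.from_euler('xyz',[180,0,yaw],degrees=True)
    print('t',o['time'],np.round(o['ee_pos'],4),np.round(o['tcp_rot'],2),'F',np.round(o['wrist_force'],2))
    print('turn',np.round((R.inv()*T).as_rotvec(degrees=True),2),'shift after turn',np.round(T.inv().apply(np.array(p)-o['ee_pos']),4))
E
python3 - <<'E'
from h import *
P=np.array([[.573,-.2729],[.5484,-.2345],[.527,-.199],[.508,-.1646],[.486,-.1272]])
k=np.array([-2,-1,0,1,2]); c=P.mean(0); d=-(k@(P-c)); print(c,d/np.linalg.norm(d),np.degrees(np.arctan2(d[1],d[0]))+180)
d/=np.linalg.norm(d); w1=c-.084*d; print(w1, c+.084*d)
togo([*w1,.25],120)
E
```

```text
[ 0.52848 -0.19964] [ 0.51032426 -0.85998206] 120.68543085416411
[ 0.48561276 -0.12740151] [ 0.57134724 -0.27187849]
t 3.45 [ 0.4251 -0.3439  0.25  ] [-172.8     2.07  -42.41] F [ 0.68 -0.21  0.14]
turn [  -4.51   -9.75 -162.23] shift after turn [0.1573 0.1606 0.    ]
```

Request:
servo_tool --moves '[[[-0.23,-0.49,-8.14],[0,0,0],0],[[-0.23,-0.49,-8.14],[0,0,0],0],[[-0.23,-0.49,-8.14],[0,0,0],0],[[-0.23,-0.49,-8.14],[0,0,0],0],[[-0.23,-0.49,-8.14],[0,0,0],0],[[-0.23,-0.49,-8.14],[0,0,0],0],[[-0.23,-0.49,-8.14],[0,0,0],0],[[-0.23,-0.49,-8.14],[0,0,0],0],[[-0.23,-0.49,-8.14],[0,0,0],0],[[-0.23,-0.49,-8.14],[0,0,0],0]]'

```text
time: 4.45
ee_pos: [0.425, -0.3442, 0.2499]
tcp_rot: [-175.6, -2.0, 39.3]
wrist_force: [-0.2, 0.4, -0.6]
opening: -0.0003
grasp_force: 0.0
```

Request:
servo_tool --moves '[[[-0.23,-0.49,-8.14],[0,0,0],0],[[-0.23,-0.49,-8.14],[0,0,0],0],[[-0.23,-0.49,-8.14],[0,0,0],0],[[-0.23,-0.49,-8.14],[0,0,0],0],[[-0.23,-0.49,-8.14],[0,0,0],0],[[-0.23,-0.49,-8.14],[0,0,0],0],[[-0.23,-0.49,-8.14],[0,0,0],0],[[-0.23,-0.49,-8.14],[0,0,0],0],[[-0.23,-0.49,-8.14],[0,0,0],0],[[-0.23,-0.49,-8.14],[0,0,0],0],[[0,0,0],[0,0,0],0]]'

```text
time: 5.55
ee_pos: [0.4249, -0.3441, 0.2502]
tcp_rot: [180.0, 0.1, 120.7]
wrist_force: [0.7, 0.3, 0.6]
opening: 0.0
grasp_force: 0.0
```

```bash
python3 - <<'E'
from h import *
togo([.4856,-.1274,.16],120.5)
print(np.round(get_obs()['q'],1))
E
```

```text
t 5.55 [ 0.4249 -0.3441  0.2502] [1.7998e+02 1.1000e-01 1.2066e+02] F [0.71 0.32 0.56]
turn [0.03 0.11 0.16] shift after turn [0.1559 0.1623 0.0902]
[-39.    4.4   9.5  95.   -0.   20.3]
```

Request:
servo_tool --moves '[[[0,0,0],[0.01,0.011,0.005],0],[[0,0,0],[0.028,0.029,0.01],0],[[0,0,0],[0.03,0.031,0.015],0],[[0,0,0],[0.03,0.031,0.02],0],[[0,0,0],[0.03,0.031,0.02],0],[[0,0,0],[0.02,0.02,0.015],0],[[0,0,0],[0.008,0.0093,0.005],0],[[0,0,0],[0,0,0],0],[[0,0,0],[0,0,0],0]]'

```text
time: 6.45
ee_pos: [0.4857, -0.1279, 0.1603]
tcp_rot: [180.0, 0.1, 120.5]
wrist_force: [0.5, -0.9, -0.1]
opening: -0.0002
grasp_force: 0.0
```

```bash
python3 - <<'E'
from h import *
shot('wrist','w2.png')
r=mark_of('weld3','wrist'); print([(np.round(w('wrist',a['xyz']),4).tolist(),round(a['score'],2)) for a in r[:6]])
p,d=shot('top','t3.png')
r=mark_of('weld3','top'); print([(np.round(w('top',a['xyz']),4).tolist(),round(a['score'],2)) for a in r[:6]])
togo([.4856,-.1274,.12],120.5)
E
```

```text
[([0.5512, -0.2364, 0.0677], 0.94), ([0.4852, -0.1289, 0.0649], 0.76)]
[([0.4827, -0.1314, 0.0699], 0.38), ([0.5972, 0.2128, 0.0005], 0.18)]
t 6.65 [ 0.4856 -0.1286  0.1604] [1.7995e+02 1.3000e-01 1.2041e+02] F [ 0.32 -0.91  0.96]
turn [ 0.05  0.13 -0.09] shift after turn [0.0011 0.0006 0.0404]
```

View pics/w2.png

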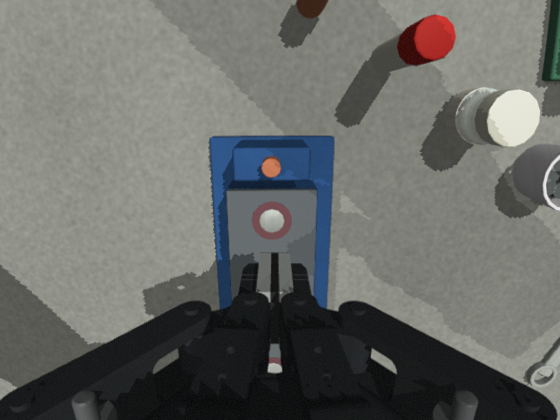

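The close view shows the stand squared up: pin top at (271,167), dome 1 at (271,220), and fingertips just below it on the same axis (~275). I'll intersect these rays with the known heights.

```bash
python3 - <<'E'
from h import *
c=calibration('wrist'); R=np.array(c['R']);t=np.array(c['t'])
p=cv2.imread('pics/w2.png').astype(int)
b,g,r=p[...,0],p[...,1],p[...,2]
def cen(m,y0,y1,x0,x1):
    ys,xs=np.nonzero(m[y0:y1,x0:x1]); return xs.mean()+x0,ys.mean()+y0,len(xs)
pin=cen((r>b+50),150,182,250,295); ring=cen((r>b+25)&(r>g+25),195,245,245,300)
def ray(u,v,z):
    q=cv2.undistortPoints(np.array([[[u,v]]],float),np.array(c['camera_matrix']),np.array(c['dist']))[0,0]
    d=R.T@[*q,1]; o=-R.T@t; return o+d*(z-o[2])/d[2]
A=ray(*pin[:2],.080);B=ray(*ring[:2],.068); print(pin,ring,A,B,np.linalg.norm((A-B)[:2]))
# plate edges at row 225
d=B-A; print(np.degrees(np.arctan2(-d[1],-d[0])))
row=[np.round(ray(u,225,.068),4) for u in (227.5,316.5)];print(row,np.mean(row,0))
q=R@get_obs()['ee_pos']+t; print(q)
E
```

```text
(np.float64(270.9306930693069), np.float64(166.53795379537954), 303) (np.float64(271.3398203592814), np.float64(220.10479041916167), 668) [ 0.46536699 -0.09705664  0.08      ] [ 0.48495894 -0.13027559  0.068     ] 0.03856608843478829
120.53135546137918
[array([ 0.4611, -0.1484,  0.068 ]), array([ 0.5131, -0.1178,  0.068 ])] [ 0.4871 -0.1331  0.068 ]
[-0.00058993  0.03419899  0.14025573]
```

Request:
servo_tool --moves '[[[0,0,0],[-0.0012,0.0,0.02],0],[[0,0,0],[0,0,0.03],0],[[0,0,0],[0,0,0.012],0],[[0,0,0],[0,0,0.004],0],[[0,0,0],[0,0,0],0],[[0,0,0],[0,0,0],0]]'

```text
time: 7.25
ee_pos: [0.4868, -0.129, 0.0951]
tcp_rot: [179.9, 0.2, 120.5]
wrist_force: [-0.3, -0.3, 0.4]
opening: 0.0003
grasp_force: 0.0
```

```bash
python3 - <<'E'
from h import *
F=[]
for i in range(3): camera('wrist'); o=get_obs(); F.append([*o['wrist_force'],*o['ee_pos']])
print(np.round(F,4))
togo([.4852,-.1297,.088],120.5)
E
```

```text
[[-0.1559  0.0905  0.9121  0.4868 -0.1289  0.0951]
 [ 0.4762  0.4733 -0.7874  0.4868 -0.1289  0.095 ]
 [-0.2159  0.6776 -0.3059  0.4867 -0.1288  0.0948]]
t 7.4 [ 0.4867 -0.1288  0.0948] [1.7992e+02 1.5000e-01 1.2052e+02] F [-0.22  0.68 -0.31]
turn [0.08 0.15 0.02] shift after turn [ 0.     -0.0017  0.0068]
```

Request:
servo_tool --moves '[[[0,0.1,0],[-0.0003,-0.0014,0.002],0],[[0,0,0],[0,0,0.002],0],[[0,0,0],[0,0,0.002],0],[[0,0,0],[0,0,0.001],0],[[0,0,0],[0,0,0.001],0],[[0,0,0],[0,0,0],0],[[0,0,0],[0,0,0],0]]'

```text
time: 8.1
ee_pos: [0.4852, -0.1297, 0.0859]
tcp_rot: [180.0, -0.0, 120.5]
wrist_force: [-0.3, -0.5, 2.2]
opening: -0.0003
grasp_force: 0.9
```

```bash
python3 - <<'E'
from h import *
F=[]
for i in range(8): o=get_obs(); F.append([*o['wrist_force'],*o['ee_pos']]); i%2 or camera('wrist')
shot('wrist','w3.png')
print(np.round(F,4),np.mean(F,0))
togo([.4852,-.1297,.087],120.5)
E
```

```text
[[-0.2552 -0.462   2.1532  0.4852 -0.1297  0.0859]
 [-0.994  -0.3933  1.9043  0.4852 -0.1297  0.0859]
 [-0.994  -0.3933  1.9043  0.4852 -0.1297  0.0859]
 [ 0.0565 -0.3697  1.2182  0.4852 -0.1297  0.0859]
 [ 0.0565 -0.3697  1.2182  0.4852 -0.1297  0.0859]
 [-0.2904 -0.232   1.1532  0.4852 -0.1297  0.0859]
 [-0.2904 -0.232   1.1532  0.4852 -0.1297  0.0859]
 [-0.5032 -0.5842  2.0686  0.4852 -0.1297  0.0859]] [-0.40177028 -0.37953206  1.59665299  0.48518975 -0.12970297  0.08589825]
t 8.35 [ 0.4852 -0.1297  0.0858] [ 1.7998e+02 -1.0000e-02  1.2052e+02] F [-0.07 -0.18  1.4 ]
turn [ 0.02 -0.01  0.02] shift after turn [ 0.      0.     -0.0012]
```

View pics/w3.png

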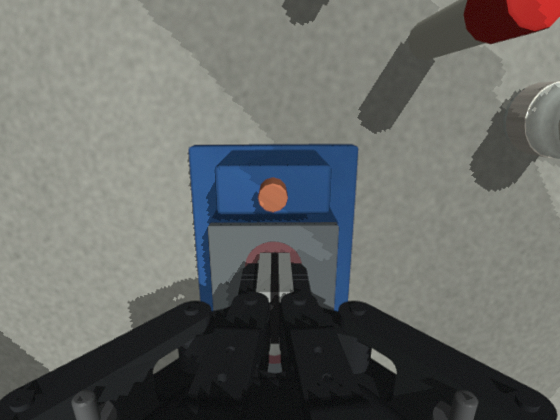

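Fingertips are on dome 1, with ring and fingertips both centred at about column 273 and roughly 1.6 N. I'll ease up slightly and run to dome 2.

Request:
servo_tool --moves '[[[0,0,0],[0,0,-0.0006],0],[[0,0,0],[-0.006,0,0],0],[[0,0,0],[-0.006,0,0],0],[[0,0,0],[-0.006,0,0],0],[[0,0,0],[-0.006,0,0],0],[[0,0,0],[-0.006,0,0],0],[[0,0,0],[-0.006,0,0],0],[[0,0,0],[-0.006,0,0],0],[[0,0,0],[0,0,0],0],[[0,0,0],[0,0,0],0]]'

```text
time: 9.35
ee_pos: [0.5068, -0.1663, 0.0865]
tcp_rot: [180.0, 0.0, 120.5]
wrist_force: [0.1, -0.9, 1.0]
opening: 0.0001
grasp_force: 0.8
```

```bash
python3 - <<'E'
from h import *
F=[]
for i in range(6): camera('wrist'); o=get_obs(); F.append(o['wrist_force'])
print(np.mean(F,0)); d=np.array([.508,-.861]); s=np.array([.4852,-.1297])
togo([*(s+.084*d),.0865],120.5)
shot('wrist','w4.png')
E
```

```text
[ 0.82702571 -1.25975696  1.57478577]
t 9.65 [ 0.5065 -0.1658  0.0865] [1.7997e+02 1.0000e-02 1.2053e+02] F [ 1.44 -0.66  2.11]
turn [0.03 0.01 0.03] shift after turn [-0.0421  0.      0.    ]
```

View pics/w4.png

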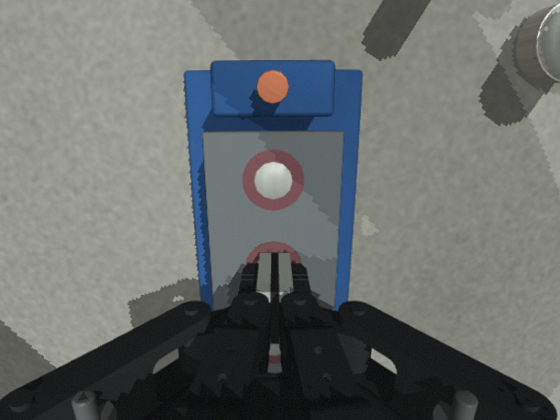

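On dome 2: the ring sits at the fingertips at (273,250), exactly as it did on dome 1, and the vertical force is about 1.6 N. Continuing at the same height.

Request:
servo_tool --moves '[[[0,0,0],[-0.006,0,0],0],[[0,0,0],[-0.006,0,0],0],[[0,0,0],[-0.006,0,0],0],[[0,0,0],[-0.006,0,0],0],[[0,0,0],[-0.006,0,0],0],[[0,0,0],[-0.006,0,0],0],[[0,0,0],[-0.006,0,0],0],[[0,0,0],[0,0,0],0],[[0,0,0],[0,0,0],0]]'

```text
time: 10.6
ee_pos: [0.5281, -0.2024, 0.0865]
tcp_rot: [180.0, 0.0, 120.5]
wrist_force: [0.9, -1.7, 1.0]
opening: 0.0001
grasp_force: 0.8
```

```bash
python3 - <<'E'
from h import *
F=[]
for i in range(6): camera('wrist'); o=get_obs(); F.append(o['wrist_force'])
print(np.mean(F,0)); d=np.array([.508,-.861]); s=np.array([.4852,-.1297])
togo([*(s+.126*d),.0865],120.5)
E
```

```text
[ 0.42704099 -1.21665028  1.59895229]
t 10.9 [ 0.5278 -0.202   0.0865] [179.98   0.   120.53] F [-0.43 -1.35  1.81]
turn [0.02 0.   0.03] shift after turn [-0.042  0.     0.   ]
```

Request:
servo_tool --moves '[[[0,0,0],[-0.006,0,0],0],[[0,0,0],[-0.006,0,0],0],[[0,0,0],[-0.006,0,0],0],[[0,0,0],[-0.006,0,0],0],[[0,0,0],[-0.006,0,0],0],[[0,0,0],[-0.006,0,0],0],[[0,0,0],[-0.006,0,0],0],[[0,0,0],[0,0,0],0],[[0,0,0],[0,0,0],0]]'

```text
time: 11.8
ee_pos: [0.5494, -0.2387, 0.0865]
tcp_rot: [180.0, 0.0, 120.5]
wrist_force: [0.4, -0.7, 1.8]
opening: -0.0003
grasp_force: 0.8
```

```bash
python3 - <<'E'
from h import *
F=[]
for i in range(6): camera('wrist'); o=get_obs(); F.append(o['wrist_force'])
print(np.mean(F,0)); d=np.array([.508,-.861]); s=np.array([.4852,-.1297])
togo([*(s+.168*d),.0865],120.5)
E
```

```text
[ 0.7784821  -1.2951673   1.71891407]
t 12.1 [ 0.5492 -0.2382  0.0865] [179.98   0.   120.53] F [ 1.07 -1.21  1.2 ]
turn [0.02 0.   0.03] shift after turn [-0.042   0.0001 -0.    ]
```

Request:
servo_tool --moves '[[[0,0,0],[-0.006,0,0],0],[[0,0,0],[-0.006,0,0],0],[[0,0,0],[-0.006,0,0],0],[[0,0,0],[-0.006,0,0],0],[[0,0,0],[-0.006,0,0],0],[[0,0,0],[-0.006,0,0],0],[[0,0,0],[-0.006,0,0],0],[[0,0,0],[0,0,0],0],[[0,0,0],[0,0,0],0],[[0,0,0],[0,0,0],0]]'

```text
time: 13.1
ee_pos: [0.5706, -0.2745, 0.0865]
tcp_rot: [180.0, 0.0, 120.5]
wrist_force: [0.8, -0.7, 2.4]
opening: 0.0
grasp_force: 0.8
```

```bash
python3 - <<'E'
from h import *
F=[]
for i in range(6): camera('wrist'); o=get_obs(); F.append(o['wrist_force'])
print(np.mean(F,0)); d=np.array([.508,-.861]); s=np.array([.4852,-.1297])
togo([*(s+.168*d),.0865],120.5)
shot('wrist','w5.png')
E
```

```text
[ 0.26195725 -1.05901583  1.26530584]
t 13.4 [ 0.5705 -0.2743  0.0864] [179.98  -0.   120.53] F [ 0.7  -0.54  1.9 ]
turn [ 0.02 -0.    0.03] shift after turn [-0.0001  0.     -0.0001]
```

View pics/w5.png

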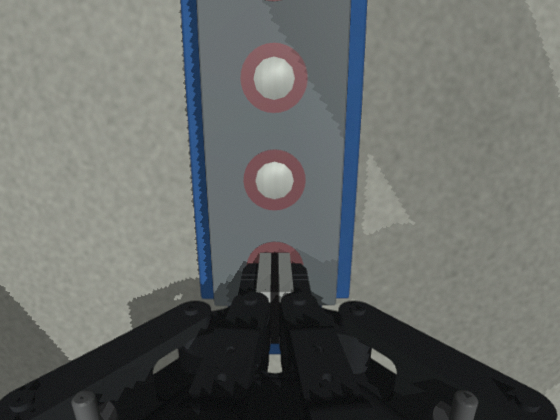

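The picture shows the last dome's ring under the fingertips at (274,250), dome 4 at (274,180), and the bare end block just behind at (275,350). Contact is gentle, about 1.5 N.

```bash
python3 -c "
from workcell import *
print(job_done())"
```

```text
the job is handed in; nothing more can be done
None
```

I ran the closed fingertips along all five domes in order, starting next to the copper pin, and handed the job in at about 13 s with them resting at about 1.3 N on the black burnt dome, well short of the plate's stop.

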